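# Fit the air elbow of the soldering hearth and aim it at its mark

### The arm

A 6-joint arm with a two-finger parallel gripper is mounted at the origin on the work surface. World frame = base frame: x ahead of the robot, y to its left, z up, the work surface at z = 0. Lengths are in m, angles in rad, forces in N, time in s.
With the tool pointing down it reaches from about 0.425 to 1.125 m from the base axis. Payload 14.9 kg.
Tool frame: the origin (TCP) lies at the very end of the fingers, on their centre line; the grasp point (between the pads) lies 19 mm behind it (ctrl.tcp_to_grasp is the distance from the TCP to the grasp point, in m); z points along the fingers, y is the line along which they close (so a half turn about z gives the same grasp; the last joint's range is limited). The gripper opens to 91 mm and grips with 3 to 60 N. Pads are 32 mm wide; open, the fingers measure 118 mm over their backs; the gripper's body (76 mm by 178 mm) begins 60 mm behind the grasp point.
Start: joints at [-1.366, 0.379, 1.734, -0, 1.028, -0.033], TCP at [0.165, -0.68, 0.214] pointing down, gripper open.
Joint ranges: [-2.77, 2.77], [-0.74, 2.19], [0, 2.66], [-1.06, 4.2], [0.31, 2.87], [-3.08, 3.08]. Speed limits (rad/s): [1.89, 1.89, 2.39, 3.14, 3.14, 3.14].

### API

Orientations are given as [roll, pitch, yaw] about the fixed x, y, z axes, in that order (R = Rz(yaw) Ry(pitch) Rx(roll)).
In Python, from plant import ctrl gives the robot as it stands. The module is installed in compiled form; this text tells all that it offers.
- The arm moves only by the shell command python3 -m jog 'ROWS' [FORCE]. ROWS is JSON, a list of rows, each a list of 3 entries, a list of its own where there are three numbers: the shift along the world's x, y, z in mm, then the turn about the world's z in rad, then the opening, from 0 (shut) to 1 (fully open). A call has 1 to 8 rows; each row is the pose to reach, as a shift and turn from the pose commanded when the call began; what a row does not reach only later rows make up. A row lasts 1/8 s, in which the tool goes at most 62.5 mm and 10.7 degrees, less where a joint would pass 70% of its speed; a pose out of reach is approached as far as the arm can. A call with a gripper value outside its range is refused whole. The fingers move at their own pace and stop on an object; FORCE is the grip in N (left out, the last holds). Time passes only in rows, so rows that repeat a pose let the fingers close. It gives the time, the measured TCP pose, the force, the opening and the grip force at its end, in the units of the state.
- ctrl.get_state(): the state, without advancing time (a new reading comes with each control period).
- ctrl.capture(name): name is "scene" or "top"; returns the picture (480x640x3 uint8, blue, green, red); there is no depth.
- ctrl.camera_info(name): a dict with "intrinsics" (3x3 intrinsics, pixels), "eye" and "rotation" of the camera in the world. Camera axes: x right, y up, looking along -z (the intrinsics and any distortion apply to the point x, -y, -z); pixel columns grow to the right and rows downward; lengths in m; the calibration is good to about 2 mm. A picture is of the moment at which its call begins. camera_info takes no time and is no camera call.
- ctrl.job_done(): hands the job in; it is judged then, once.
Trained networks look in the newest picture that a camera, given by its name, has taken for a name from the list of things; names that differ only in an ending like _2 or _b are one class to them, and where a whole thing is asked for, a point or a joint stands for the part that bears it (a point fixed in the world has none). Each returns a list of dicts, best first, with "confidence" (0 to 1); they miss things now and then, are a little off and sometimes report something else, mostly with a low value. They report only what shows in the picture. A call takes as long as a camera call. They do not tell look-alikes from the thing itself.
- ctrl.spot_in(camera, label): "rect" ([centre column, centre row, width, height] in pixels, round what is visible of it).
- ctrl.trace(camera, label): "mask" (480x640 bool, what is visible of it) and "rect" ([centre column, centre row, width, height] in pixels, round what is visible of it).
- ctrl.pinpoint(camera, label): "centre" ([column, row] in pixels: a listed point, or the origin of a listed thing).
The state is a dict: "t": time; "qpos": joint angles; "joint_velocities": joint speeds; "joint_efforts": joint torques, N m; "tcp_pos": TCP position; "orientation": TCP orientation; "ft_force": force on the tool from outside, world axes, zero at the start; "torque": the same for the moment, N m; "opening": finger opening in m; "finger_force": force on a finger pad.
Only numpy, scipy, OpenCV 4.12 (cv2) and the standard library are available. Lean on these libraries where they do the work, as an engineer would, in place of code of your own. Each camera call takes 0.05 s, during which the arm holds its last target. There are 200 camera calls.

### The job

Take the red air elbow from the bench, set it on the leaning threaded brass stub and screw it on clockwise until its mouth is almost down on the brass shoulder (less than half a turn of the thread left), stopping with its outlet pointing straight at the white mark on the black ring. Leave it there and let go; do not shift the ring or the other things on the bench.

Things in the scene. Friction and masses are not known exactly. Their poses are not given: they have to be found in the camera images.
- elbow: Loose pipe elbow, ~0.4 kg, standing on its open mouth. Origin: centre of the mouth; z up along the bore; x along the outlet. Red barrel 54 mm across up to 36 mm, 50 mm up to 89 mm; outlet tube 26 mm thick (32 at its end), axis 62 mm up. Bore 41 mm wide for 36 mm, then 30.6 mm to 78 mm. Two 5 mm pins in the bore run in the thread: 9 mm up under the outlet, 15 mm up opposite; 15 mm off the axis
- grip (a point): Middle of the brass hexagon on top of the elbow, on the bore axis, 111 mm above the mouth. The hexagon runs from 89 to 129 mm above the mouth, 30 mm across flats (35 over corners); its flats face the elbow's +-y and every 60 deg from there
- outlet (a point): Centre of the outlet's end face: 95 mm along x and 62 mm along z of the elbow
- post: Air post bolted to the bench: green foot 130 x 100 mm, origin under it (10 mm from its middle), z up, -x side towards the robot. It carries a brass stub that leans 30 deg from vertical towards the post's -x. The stub is 76 mm long, 28 mm thick, its nose tapering to 15 mm over the last 10 mm; at its foot a brass shoulder 62 mm across
- thread (a point): Where the stub's thread ridge begins on average: 18 mm from the stub's axis, 26 mm above the shoulder. The true beginning differs from start to start by up to 46 deg either way round the axis and must be felt. Coarse right-hand single thread, 36 mm outside, lead 12 mm a turn, ridge 4 mm high, runs down to the shoulder; the pins have 3 mm axial play; self-locking
- ring: Black index ring, 92 mm across, not to be moved. Origin: on the stub's axis at the shoulder's top face; z along the stub's axis, up, 30 deg from vertical; x points at the white mark, 165 to 224 deg clockwise (seen from the stub's tip) of thread. With the outlet a little anticlockwise of the thread's beginning the elbow drops to 9-13 mm above the shoulder; clockwise of it it rides 12 mm higher
- mark (a point): Outer end of the white pointer on the ring: 74 mm along the ring's x, 2 mm along its z; pointer 11 mm wide, 34 mm long. When the screwed-on elbow points at it, its mouth is 0.5 to 5 mm above the shoulder; a full turn too high it would be 12 mm more. It bottoms on the shoulder 275 deg past the thread's true beginning
- tin_a: Loose amber jar with cream lid, 64 mm wide, 95 mm tall; origin at its bottom. Leave alone
- tin_b: Loose dark tin with cream lid, 68 mm wide, 110 mm tall; origin at its bottom. Leave alone
- hammer: Loose hammer lying along its x; origin at its bottom. Leave alone
- brush: Loose brush lying along its x; origin at its bottom. Leave alone
- charcoal: Loose black charcoal block 110 x 60 x 35 mm; origin at its bottom. Leave alone
- blue_can: Loose blue can, 66 mm wide, 115 mm tall; origin at its bottom. Leave alone
- wood_block: Loose wooden block 70 x 70 x 90 mm; origin at its bottom. Leave alone
Mind the look-alikes: they are no part of the job. Several things look just like the elbow: the one meant starts farthest from the robot's base.

How it is judged:
On the way, in this order (a step that is already met when the one before it is completed fails the run):
1. the elbow sits over the stub, its bore along the stub's axis, resting on the thread (z of elbow in the frame of ring below 0.029 m and distance between elbow and ring below 0.03 m and angle between the z axis of elbow and the z axis of ring, either way round below 0.15 rad), for 0.2 s.
2. the thread has caught: the mouth is within 6 mm of the shoulder (z of elbow in the frame of ring below 0.006 m and distance between elbow and ring below 0.009 m), for 0.1 s.
At the end, for the whole second after the job is handed in: The elbow is screwed on along the stub's axis (within 7 deg) with its mouth no more than 6.5 mm above the shoulder, its outlet points at the white mark within 13 mm at the outlet's end (8 deg), and it is released and at rest (z of elbow in the frame of ring below 0.0065 m and distance between elbow and ring below 0.009 m and angle between the z axis of elbow and the z axis of ring, either way round below 0.12 rad and x of outlet in the frame of ring above 0.08 m and y of outlet in the frame of ring between -0.013 and 0.013 m and linear speed of elbow below 0.01 m/s and angular speed of elbow below 0.1 rad/s); the robot touches nothing.
It fails at once if the ring is shifted by more than 5 mm at its mark (distance of mark from where it was at the start of the episode above 0.005 m).
It fails at once if another thing on the bench is moved by more than 30 mm (distance of any of tin_a, tin_b, hammer, brush, charcoal, blue_can, wood_block from where it was at the start of the episode above 0.03 m).
It also fails if it takes over 69 s, if anything falls off the work surface, if the arm or the gripper's body presses on something with over 40 N, if the wrist force passes 120 N, or if a joint passes its speed limit or range.

## Working session

There is one attempt and no reset: what is moved stays moved. The work goes in short steps, Python scripts to look and compute and a shell command to move; the robot and the scene stay as the last step left them, time stands still between calls to the robot, and variables do not carry over. Pictures are saved under pics/ and viewed, at most 10 in all, crops included, and the job is handed in when it is done.

```bash
mkdir -p pics; cat > h.py <<'E'
import numpy as np, cv2
from plant import ctrl
def P(c):
    i=ctrl.camera_info(c); R=np.array(i["rotation"]); 
    F=np.diag([1,-1,-1.])@R.T
    K=np.array(i["intrinsics"]); return K@np.c_[F,-F@np.array(i["eye"])]
def tri(u,v,cs=("scene","top")):
    X=cv2.triangulatePoints(P(cs[0]),P(cs[1]),np.array(u,float).reshape(2,1),np.array(v,float).reshape(2,1))[:,0]
    X=X[:3]/X[3]; e=[np.hypot(*(proj(c,X)-w)) for c,w in zip(cs,(u,v))]
    return X,max(e)
def proj(c,X):
    p=P(c)@np.r_[X,1]; return p[:2]/p[2]
def snap(c,name):
    im=ctrl.capture(c)
    cv2.imwrite(f"pics/{name}.png",im); return im
E
python3 - <<'E'
from h import *
print(ctrl.camera_info("scene")); print(ctrl.camera_info("top")["eye"])
for c in("scene","top"): snap(c,c+"0")
for l in("elbow","grip","outlet","thread","ring","mark","post"):
    r={}
    for c in("scene","top"):
        r[c]=[(np.round(d["centre"],1).tolist(),round(d["confidence"],2)) for d in ctrl.pinpoint(c,l)]
    print(l,r)
    for a in r["scene"]:
        for b in r["top"]:
            X,e=tri(a[0],b[0])
            if e<4: print("   ",a[0],b[0],X.round(4),round(e,1))
E
```

```text
{'intrinsics': array([[556.83676869,   0.        , 317.74403475],
       [  0.        , 556.83676869, 246.01556677],
       [  0.        ,   0.        ,   1.        ]]), 'eye': array([1.42396083, 0.03848226, 0.81124345]), 'rotation': array([0.90275661, 0.02023975, 1.59352616])}
[0.32269717 0.01279177 1.31184557]
elbow {'scene': [([469.3, 254.6], 0.84), ([244.8, 237.0], 0.84), ([435.0, 200.9], 0.75), ([346.6, 263.4], 0.18)], 'top': [([388.8, 308.7], 0.91), ([186.1, 285.3], 0.84), ([200.0, 361.4], 0.74), ([174.8, 277.2], 0.19)]}Traceback (most recent call last):
  File "<stdin>", line 11, in <module>
  File "h.py", line 8, in tri
    X=cv2.triangulatePoints(P(cs[0]),P(cs[1]),np.array(u,float).reshape(2,1),np.array(v,float).reshape(2,1))[:,0]
                            ~^^^^^^^
  File "h.py", line 6, in P
    K=np.array(i["intrinsics"]); return K@np.c_[F,-F@np.array(i["eye"])]
                                          ~~~~~^^^^^^^^^^^^^^^^^^^^^^^^^
    res = self.concatenate(tuple(objs), axis=axis)
ValueError: all the input array dimensions except for the concatenation axis must match exactly, but along dimension 0, the array at index 0 has size 3 and the array at index 1 has size 1
```

View pics/scene0.png

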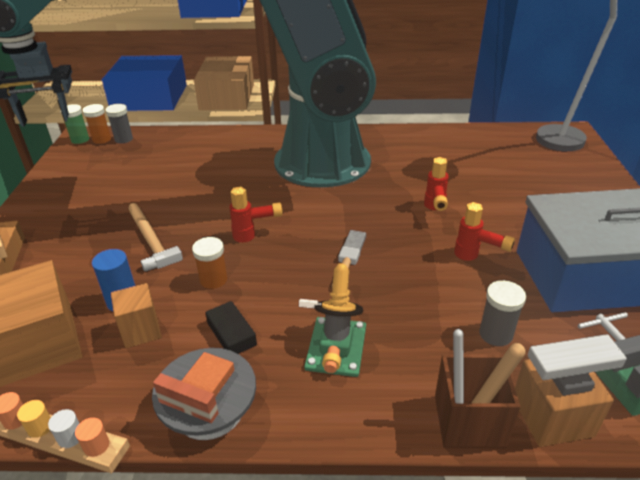

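View pics/top0.png

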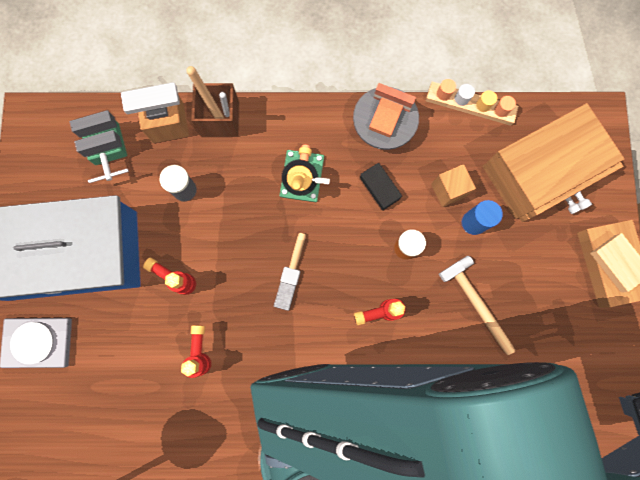

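The scene view shows three red elbows: (243,215), (437,185) and (470,235). The post is at (337,330) with the white pointer at (310,303). In the top view the elbows are at (395,309), (175,280) and (193,365), the post is at (302,177) and the pointer is at (320,181). A brush lies in front of the post.

```bash
sed -i 's/R=np.array(i\["rotation"\]);/R=Rot.from_euler("xyz",i["rotation"]).as_matrix()/; 1a from scipy.spatial.transform import Rotation as Rot' h.py
python3 - <<'E'
from h import *
for l in("elbow","grip","outlet","thread","ring","mark","post","tin_a","tin_b","brush","charcoal"):
    r={}
    for c in("scene","top"):
        r[c]=[(np.round(d["centre"],1).tolist(),round(d["confidence"],2)) for d in ctrl.pinpoint(c,l)]
    print(l,[[b[1] for b in r[c]] for c in r])
    for a in r["scene"]:
        for b in r["top"]:
            X,e=tri(a[0],b[0])
            if e<4: print("   ",a[0],b[0],X.round(4),round(e,1))
E
```

```text
elbow [[0.84, 0.84, 0.75, 0.18], [0.91, 0.84, 0.74, 0.19]]
    [469.3, 254.6] [186.1, 285.3] [ 0.4215  0.3438 -0.007 ] 2.3
    [244.8, 237.0] [388.8, 308.7] [ 0.3582 -0.1805 -0.0018] 0.9
    [435.0, 200.9] [200.0, 361.4] [0.2307 0.2932 0.0151] 0.7
grip [[0.94, 0.84, 0.7], [0.98, 0.88, 0.57, 0.24]]
    [436.4, 166.6] [187.0, 363.4] [0.2328 0.2921 0.1177] 2.9
    [237.9, 197.0] [394.3, 309.8] [ 0.3531 -0.1816  0.1098] 1.1
    [475.2, 212.7] [177.2, 277.6] [0.4306 0.3357 0.1168] 3.0
outlet [[0.88, 0.87, 0.71], [0.94, 0.81, 0.62, 0.36]]
    [508.1, 245.0] [148.3, 262.2] [0.4722 0.4135 0.0622] 0.9
    [280.8, 212.0] [357.7, 315.5] [ 0.3404 -0.0929  0.059 ] 1.9
    [442.0, 203.7] [200.2, 325.3] [0.3196 0.2883 0.0659] 2.4
thread [[0.93, 0.5], [0.85]]
    [345.5, 289.2] [292.0, 185.0] [0.6563 0.0598 0.1024] 0.7
ring [[0.84, 0.21], [0.7]]
    [340.8, 302.6] [298.7, 178.6] [0.6768 0.0477 0.0874] 1.1
mark [[0.62, 0.4], [0.59]]
    [299.4, 297.6] [327.3, 179.3] [ 0.6724 -0.0263  0.0959] 0.5
post [[0.9], [0.72, 0.67]]
    [337.3, 343.9] [300.6, 178.0] [0.7028 0.0429 0.0031] 0.1
tin_a [[0.89, 0.87, 0.28], [0.97, 0.92, 0.7]]
    [493.8, 334.5] [183.4, 189.7] [ 0.6725  0.3499 -0.0016] 1.2
    [216.2, 278.1] [405.5, 248.9] [ 0.5116 -0.2256  0.002 ] 1.6
tin_b [[0.89, 0.87, 0.28], [0.97, 0.92, 0.7]]
    [493.8, 334.5] [183.4, 189.7] [ 0.6725  0.3499 -0.0016] 1.2
    [216.2, 278.1] [405.5, 248.9] [ 0.5116 -0.2256  0.002 ] 1.6
brush [[0.74, 0.6], [0.74, 0.59, 0.55]]
    [345.9, 260.2] [293.2, 268.6] [0.461  0.0626 0.0103] 0.5
    [338.5, 341.3] [302.8, 179.8] [0.6975 0.0415 0.0044] 2.1
charcoal [[0.95], [0.72, 0.29]]
    [231.3, 330.7] [380.2, 187.0] [ 0.6756 -0.1654  0.0099] 0.7
```

```bash
cat >> h.py <<'E'
from scipy.optimize import least_squares
def ringframe(yaw):
    "a axis, u downhill, w (ccw from u)"
    c,s=np.cos(yaw),np.sin(yaw); L=np.array([-c,-s,0]); a=.5*L+np.array([0,0,.75**.5]); u=.75**.5*L-np.array([0,0,.5])
    return a,u,np.cross(a,u)
def dirp(F,psi): return F[1]*np.cos(psi)+F[2]*np.sin(psi)
E
python3 - <<'E'
from h import *
S,T="scene","top"
ob={"o":((469.3,254.6),(186.1,285.3)),"g":((475.2,212.7),(177.2,277.6)),"out":((508.1,245),(148.3,262.2))}
def f(p):
    x,y,e=p; pt={"o":[x,y,0],"g":[x,y,.111],"out":[x+.095*np.cos(e),y+.095*np.sin(e),.062]}
    return np.concatenate([proj(c,pt[k])-ob[k][i] for k in pt for i,c in enumerate((S,T))])
r=least_squares(f,[.43,.34,1],loss="soft_l1"); print("elbow",r.x.round(4),np.degrees(r.x[2]),r.fun.round(1))
ob2={"r":((340.8,302.6),(298.7,178.6)),"m":((299.4,297.6),(327.3,179.3)),"t":((345.5,289.2),(292,185)),"tip":((344,263),None)}
def g(p):
    F=ringframe(p[3]); o=p[:3]; d=dirp(F,p[4])
    pt={"r":o,"m":o+.074*d+.002*F[0],"t":o+.026*F[0]+.018*dirp(F,p[5])}
    return np.concatenate([proj(c,pt[k])-ob2[k][i] for k in pt for i,c in enumerate((S,T))])
r=least_squares(g,[.677,.048,.087,-.15,1.7,-.7],loss="soft_l1"); print("ring",r.x.round(4),np.degrees(r.x[3:]),r.fun.round(1))
p=r.x
for yaw in(p[3],-.15):
    F=ringframe(yaw)
    print("tip px",[proj(c,p[:3]+.076*F[0]).round(1) for c in(S,T)])
for c,n in((S,"sz"),(T,"tz")):
    im=cv2.imread(f"pics/{c}0.png"); u,v=proj(c,p[:3]).astype(int)
    F=ringframe(p[3])
    z=cv2.resize(im[v-60:v+60,u-60:u+60],None,fx=4,fy=4,interpolation=2)
    q=lambda X:tuple(int(k) for k in ((proj(c,X)-[u-60,v-60])*4))
    cv2.line(z,q(p[:3]),q(p[:3]+.076*F[0]),(255,0,0),1)
    for k in range(72): cv2.circle(z,q(p[:3]+.046*dirp(F,k*np.pi/36)),1,(0,255,0),-1)
    cv2.line(z,q(p[:3]),q(p[:3]+.074*dirp(F,p[4])),(255,0,255),1)
    globals()[n]=z
cv2.imwrite("pics/z1.png",np.hstack([sz,tz])[:, :960][:, ::1] if 0 else cv2.resize(np.hstack([sz,tz]),(800,400)))
st=ctrl.get_state(); print(st["qpos"],st["tcp_pos"],st["orientation"],st["ft_force"],st["t"])
E
```

```text
elbow [0.4235 0.3358 1.0148] 58.14514903119754 [-5.  -1.5  0.2 -1.3 -3.6  0.7 -2.4  2.8  2.3  0.3 -0.3 -0.4]
ring [ 0.6787  0.0467  0.0877 -0.2236  1.745  -0.4729] [-12.81115453  99.98390301 -27.09541165] [-1.6  0.6 -0.5 -0.8  0.3  0.   0.5 -0.   1.1 -0.7  0.3  0.8]
tip px [array([343.8, 263.2]), array([293.8, 185.2])]
tip px [array([342.3, 263. ]), array([294.9, 185.4])]
[-1.36630218e+00  3.78889960e-01  1.73420350e+00 -4.92918145e-06
  1.02845243e+00 -3.33040498e-02] [ 0.16488992 -0.68032749  0.21393705] [3.14154605e+00 5.77682436e-06 2.37800742e-01] [0.03105415 0.37421586 0.14515166] 1.3
```

View pics/z1.png

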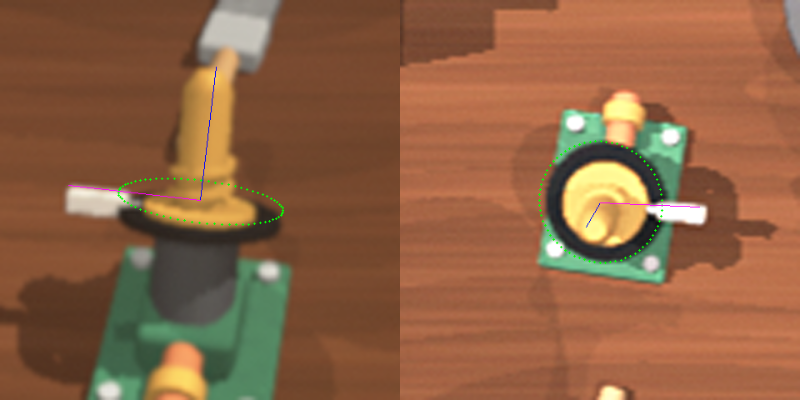

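The overlay is about 3 px off in both views: the actual shoulder centre is near scene (339,304) and top (299.3,178). The foot edges give a post yaw of about -10°. I'll refit with colour centroids.

```bash
cat >> h.py <<'E'
def ray(c,px,z):
    M=P(c); A=np.c_[M[:,:2],-np.r_[px,1]]; s=np.linalg.solve(A,-(M[:,2]*z+M[:,3])); return s[:2]
E
python3 - <<'E'
from h import *
S,T="scene","top"
im=cv2.imread("pics/top0.png"); hsv=cv2.cvtColor(im,cv2.COLOR_BGR2HSV)
m=cv2.inRange(hsv,(18,80,120),(35,255,255)); m[:,:160]=0;m[:,190:]=0;m[:265]=0;m[295:]=0
n,l,s,c=cv2.connectedComponentsWithStats(m); k=1+np.argmax(s[1:,4]); print("hex top",s[k],c[k],ray(T,c[k],.125))
r=cv2.inRange(hsv,(0,150,60),(8,255,255))|cv2.inRange(hsv,(173,150,60),(180,255,255)); r[:,:130]=0;r[:,210:]=0;r[:250]=0;r[300:]=0
im2=cv2.imread("pics/scene0.png"); h2=cv2.cvtColor(im2,cv2.COLOR_BGR2HSV)
m2=cv2.inRange(h2,(18,80,120),(35,255,255)); m2[:,:460]=0;m2[:,490:]=0;m2[:200]=0;m2[235:]=0
n,l,s2,c2=cv2.connectedComponentsWithStats(m2); k2=1+np.argmax(s2[1:,4]); print("hex sc",s2[k2],c2[k2]); 
print(tri(c2[k2],c[k]))
print("outlet",ray(T,(148.3,262.2),.062), ray(S,(508.1,245),.062))
# foot
cor=np.array([[567,112],[686,128],[660,282],[540,264]])
W=np.array([ray(T,(298+(a-600)/3.333,177+(b-200)/3.333),.012) for a,b in cor]); print("foot",W.round(4).tolist(),W.mean(0),[np.linalg.norm(W[i]-W[i-1]).round(4) for i in range(4)])
d=W[0]+W[1]-W[2]-W[3]; yaw=np.arctan2(d[1],d[0]); print("yaw",np.degrees(yaw))
F=ringframe(yaw)
ob={"r":((339.2,304.3),(299.3,178)),"m":((299.5,300.),(329.2,180.7)),"tip":((341.4,264.2),(297.7,187.5))}
def g(p):
    F=ringframe(p[3]); o=p[:3]; pt={"r":o,"m":o+.074*dirp(F,p[4])+.002*F[0],"tip":o+.076*F[0]}
    return np.concatenate([proj(c,pt[k])-ob[k][i] for k in pt for i,c in enumerate((S,T))]+[[(p[3]-yaw)*40]])
r=least_squares(g,[.677,.048,.087,yaw,1.7]); print("ring",r.x.round(4),np.degrees(r.x[3:]),r.fun.round(1))
E
```

```text
hex top [165 273  15  15  63] [171.76190476 279.74603175] [0.42385935 0.33906359]
hex sc [467 202  16  11 117] [474.34188034 207.02564103]
(array([0.42370214, 0.33881559, 0.12773671]), np.float64(0.21905997293051588))
outlet [0.47264483 0.41569887] [0.47249227 0.4118059 ]
foot [[0.7755, 0.0756], [0.762, -0.0191], [0.6364, 0.0022], [0.6511, 0.0963]] [0.70625042 0.03874471] [np.float64(0.126), np.float64(0.0957), np.float64(0.1274), np.float64(0.0953)]
yaw -9.523524563355805
ring [ 0.6771  0.0447  0.0833 -0.1494  1.6602] [-8.55717838 95.12049692] [-1.1  0.  -0.3  0.9 -0.8 -0.  -0.5  0.1 -0.2  0.1 -1.8 -0.9  0.7]
```

```bash
python3 -m jog '[[[45,40,8],0,1],[[90,80,16],0,1],[[135,120,24],0,1],[[180,160,36],0,1],[[225,200,36],0,1],[[260,245,36],0,1],[[295,290,36],0,1],[[325,340,36],0,1]]'; python3 -m jog '[[[20,50,0],-0.05,1],[[35,105,0],-0.1,1],[[45,160,0],-0.15,1],[[50,215,0],-0.2,1],[[45,270,0],-0.25,1],[[35,325,0],-0.29,1],[[20,380,0],-0.29,1],[[0,435,0],-0.29,1]]'
```

```text
t: 2.3
tcp_pos: [0.491, -0.3389, 0.2501]
orientation: [3.141, -0.0, 0.238]
ft_force: [0.8, -0.1, -0.0]
opening: 0.0913
finger_force: 0.0
t: 3.3
tcp_pos: [0.4894, 0.0964, 0.2502]
orientation: [-3.141, -0.001, -0.052]
ft_force: [1.2, 0.4, 0.5]
opening: 0.091
finger_force: 0.0
```

```bash
python3 -m jog '[[[-12,55,0],0,1],[[-27,110,0],0,1],[[-43,165,0],0,1],[[-58,215,0],0,1],[[-66,242,0],0,1],[[-66,242,-50],0,1],[[-66,242,-90],0,1],[[-66,242,-90],0,1]]'
python3 - <<'E'
from h import *
snap("scene","s1"); a=cv2.imread("pics/s1.png")[130:290,400:560]; snap("top","t1"); b=cv2.imread("pics/t1.png")[200:360,100:260]
cv2.imwrite("pics/z2.png",cv2.resize(np.hstack([a,b]),(800,400)))
E
```

```text
t: 4.3
tcp_pos: [0.4224, 0.3357, 0.1578]
orientation: [3.139, 0.004, -0.052]
ft_force: [0.2, 0.4, 0.5]
opening: 0.091
finger_force: 0.0
```

View pics/z2.png

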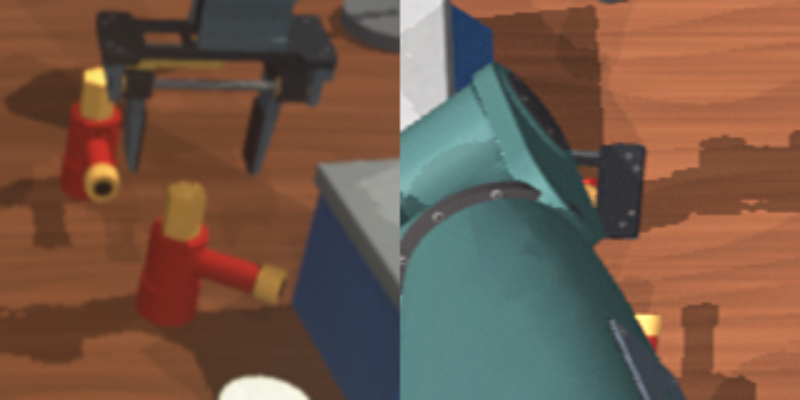

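Both fingertips straddle the hexagon of the target elbow: their midpoint is at scene (478,198) and the hexagon top is at (475,204). Now descending.

```bash
python3 -c "
from h import *
print(proj('scene',[.4224,.3357,.158]),proj('scene',[.4237,.3389,.129]))"
python3 -m jog '[[[0,1,-25],0,1],[[0,2,-50],0,1],[[0,2,-60],0,1],[[0,2,-60],0,1]]'
python3 -m jog '[[[0,0,0],0,0.6],[[0,0,0],0,0.4],[[0,0,0],0,0.25],[[0,0,0],0,0.25],[[0,0,0],0,0.25],[[0,0,0],0,0.25]]' 4
```

```text
[474.73848166 194.90131438] [474.27704671 206.56979007]
t: 4.9
tcp_pos: [0.4244, 0.3389, 0.1008]
orientation: [-3.141, -0.001, -0.052]
ft_force: [-0.4, 1.2, -0.2]
opening: 0.0911
finger_force: 0.0
t: 5.65
tcp_pos: [0.4239, 0.3387, 0.0999]
orientation: [3.142, 0.0, -0.052]
ft_force: [-0.8, -0.5, -0.5]
opening: 0.0341
finger_force: 0.0
```

```bash
python3 -m jog '[[[0,0,0],0,0.2],[[0,0,0],0,0.2],[[0,0,0],0,0.2]]' 4; python3 -c "
from h import *
a=snap('scene','s2')[150:310,400:560];cv2.imwrite('pics/z3.png',cv2.resize(a,(480,480)))"
```

```text
t: 6.02
tcp_pos: [0.4238, 0.3386, 0.0999]
orientation: [3.141, 0.0, -0.052]
ft_force: [0.5, -1.6, 0.9]
opening: 0.031
finger_force: 4.0
```

View pics/z3.png

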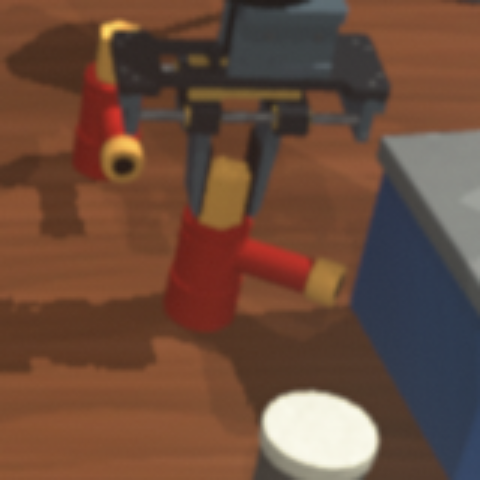

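```bash
python3 -m jog '[[[5,0,0.5],0,0.2],[[10,-0.5,1],0,0.2],[[15,-1,1.5],0,0.2],[[21,-1,2],0,0.2],[[26,-1,2],0,0.2],[[32,-2,2],0,0.2],[[32,-2,2],0,0.2]]' 4;  python3 -c "
from h import *
a=snap('scene','s3')[150:310,400:560];cv2.imwrite('pics/z4.png',cv2.resize(a,(480,480)))"
```

```text
t: 6.95
tcp_pos: [0.4564, 0.3367, 0.1019]
orientation: [-3.141, -0.0, -0.053]
ft_force: [-0.2, 0.3, -0.5]
opening: 0.03
finger_force: 4.0
```

View pics/z4.png

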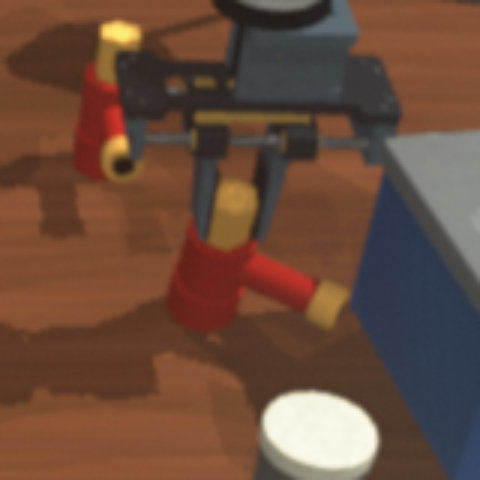

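The mouth stayed put at crop (205,328) while the hexagon moved toward the camera, so tipping works. I'll continue to 30°, then clamp.

```bash
python3 -m jog '[[[5,0,0],0,0.2],[[10,0,-0.5],0,0.2],[[16,0,-1.5],0,0.2],[[21,-1,-2.5],0,0.2],[[26,-1,-3.5],0,0.2],[[32,-1,-5],0,0.2],[[32,-1,-5],0,0.2]]' 4;python3 -m jog '[[[0,0,0],0,0.1],[[0,0,0],0,0.1],[[0,0,0],0,0.1]]' 45; python3 -m jog '[[[0,0,15],0,0.1],[[0,0,40],0,0.1],[[0,0,60],0,0.1],[[0,0,60],0,0.1]]'; python3 - <<'E'
from h import *
a=snap('scene','s4')[130:290,400:560];cv2.imwrite('pics/z5.png',cv2.resize(a,(480,480)))
s=ctrl.get_state(); G=np.array(s["tcp_pos"])+[0,0,.019]
print(G)
for l in("elbow","outlet"): print(l,[(d["centre"],d["confidence"]) for d in ctrl.pinpoint("scene",l)])
for d in(20,25,30,35):
    d=np.radians(d); a=np.array([np.sin(d),-.052*np.sin(d),np.cos(d)]); print(np.degrees(d),proj("scene",G-.117*a),proj("scene",G-.027*a))
E
```

```text
t: 7.88
tcp_pos: [0.4883, 0.3357, 0.0968]
orientation: [-3.142, -0.0, -0.053]
ft_force: [-0.5, 0.0, -0.3]
opening: 0.0302
finger_force: 4.0
t: 8.25
tcp_pos: [0.4878, 0.3357, 0.0969]
orientation: [-3.142, -0.0, -0.052]
ft_force: [0.6, -0.8, -2.5]
opening: 0.0293
finger_force: 45.0
t: 8.75
tcp_pos: [0.4888, 0.3363, 0.1589]
orientation: [-3.14, -0.003, -0.052]
ft_force: [0.5, 0.1, -2.9]
opening: 0.0298
finger_force: 45.0
[0.48812217 0.33587776 0.1766309 ]
elbow [([436.7, 200.3], 0.86), ([472.6, 231.5], 0.74), ([242.8, 235.3], 0.68)]
outlet [([440.4, 205.9], 0.86), ([518.5, 237.9], 0.77), ([279.9, 210.2], 0.6)]
20.0 [471.6664983  236.48362849] [480.02501257 212.76328119]
25.0 [471.32632392 232.46426653] [479.93260978 211.79432376]
29.999999999999996 [471.06796834 228.2844086 ] [479.86139063 210.77668471]
35.0 [470.89204859 223.96909334] [479.81180832 209.71772393]
```

View pics/z5.png

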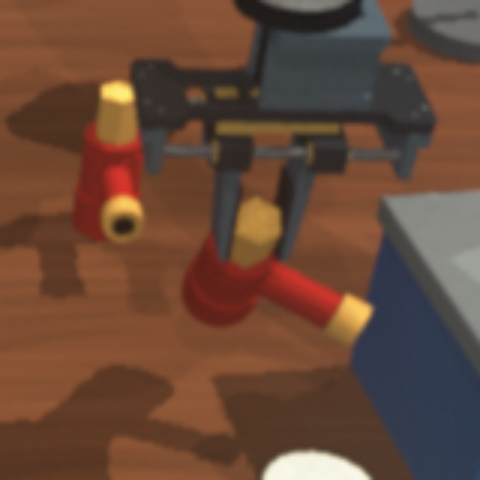

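```bash
python3 -m jog '[[[0,0,40],0.1,0.1],[[5,-15,80],0.25,0.1],[[15,-30,120],0.42,0.1],[[25,-55,120],0.59,0.1],[[35,-80,120],0.76,0.1],[[45,-105,120],0.93,0.1],[[50,-130,120],1.1,0.1],[[55,-150,120],1.27,0.1]]'
python3 -m jog '[[[3,-15,0],0.17,0.1],[[6,-30,0],0.34,0.1],[[10,-45,0],0.51,0.1],[[14,-60,0],0.68,0.1],[[18,-75,0],0.85,0.1],[[22,-90,0],1.02,0.1],[[25,-105,0],1.19,0.1],[[27,-120,0],1.36,0.1]]'
python3 -m jog '[[[0,-4,0],0.17,0.1],[[0,-4,0],0.34,0.1],[[0,-4,0],0.406,0.1],[[0,-4,0],0.406,0.1],[[0,-4,0],0.406,0.1]]'
python3 - <<'E'
from h import *
im=snap('scene','s5')
s=ctrl.get_state(); G=np.array(s["tcp_pos"])+[0,0,.019]; print(s["qpos"])
u,v=proj('scene',G).astype(int)
o=np.array([.677,.045,.084]); F=ringframe(np.radians(-9)); print("G",G,"wanted",o+.214*F[0],F[0],"ideal d",[ (o+d*F[0]).round(4).tolist() for d in(.214,.15,.131)])
q=lambda X:tuple(int(k) for k in proj('scene',X))
big=cv2.resize(im[v-80:v+120,u-100:u+100],None,fx=3,fy=3,interpolation=2)
q=lambda X:tuple(int(k) for k in (proj('scene',X)-[u-100,v-80])*3)
cv2.line(big,q(o),q(G),(255,0,0),1); cv2.line(big,q(G),q(G-.119*F[0]),(0,255,0),1)
cv2.imwrite('pics/z6.png',big)
E
```

```text
t: 9.9
tcp_pos: [0.5426, 0.1846, 0.2757]
orientation: [-3.14, 0.001, 1.223]
ft_force: [-0.1, 0.5, -2.9]
opening: 0.0299
finger_force: 45.0
t: 10.9
tcp_pos: [0.5695, 0.0652, 0.2757]
orientation: [-3.141, -0.002, 2.583]
ft_force: [0.4, 0.4, -3.4]
opening: 0.03
finger_force: 45.0
t: 11.52
tcp_pos: [0.5697, 0.0617, 0.2764]
orientation: [-3.141, -0.001, 2.982]
ft_force: [-0.1, 0.3, -3.9]
opening: 0.0296
finger_force: 45.0
[ 6.72378510e-02  1.07730684e-01  1.95248424e+00  2.09717291e-05
  1.08209564e+00 -1.34447337e+00]
G [0.56971411 0.06172194 0.29550386] wanted [0.57131735 0.06173849 0.26932944] [-0.49384417  0.07821723  0.8660254 ] ideal d [[0.5713, 0.0617, 0.2693], [0.6029, 0.0567, 0.2139], [0.6123, 0.0552, 0.1974]]
```

View pics/z6.png

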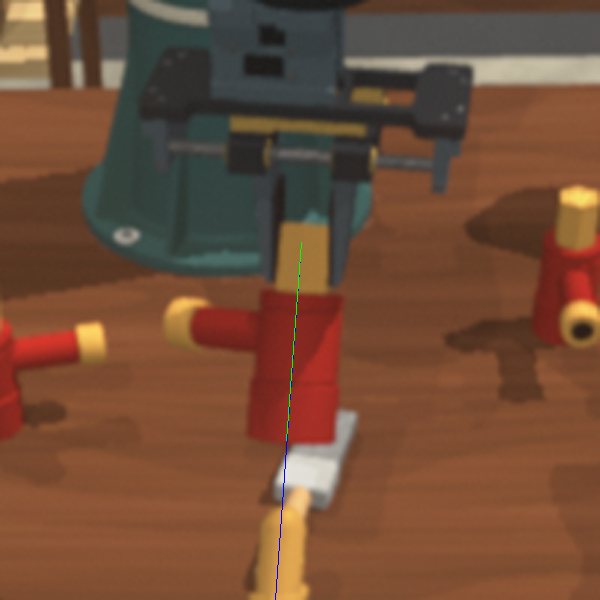

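The tilted elbow lines up with the stub: its mouth centre is at crop (292,437) and the nose is at (287,512), with the outlet to the left as planned. Lowering along the axis.

```bash
python3 -m jog '[[[2,0,-14],0,0.1],[[2,0,-26],0,0.1],[[7,-1,-35],0,0.1],[[12,-1,-43],0,0.1],[[18,-2,-55],0,0.1],[[18,-2,-55],0,0.1]]';python3 -m jog '[[[3,-1,-6],0,0.1],[[7,-1,-12],0,0.1],[[10,-2,-17],0,0.1],[[10,-2,-17],0,0.1]]'; python3 -c "
from h import *
s=ctrl.get_state();print(s['ft_force'],s['torque'])
u,v=320,250;cv2.imwrite('pics/z7.png',cv2.resize(snap('scene','s6')[v-80:v+100,u-90:u+90],(540,540)))"
```

```text
t: 12.32
tcp_pos: [0.5878, 0.0596, 0.2208]
orientation: [-3.141, -0.002, 2.984]
ft_force: [-0.7, -0.0, -4.2]
opening: 0.0296
finger_force: 45.0
t: 12.82
tcp_pos: [0.5979, 0.0576, 0.2045]
orientation: [-3.141, -0.001, 2.984]
ft_force: [-0.9, 0.5, -4.2]
opening: 0.0296
finger_force: 45.0
[-0.85377711  0.50923036 -4.15145974] [ 0.10949749 -0.09454013  0.00015771]
```

View pics/z7.png

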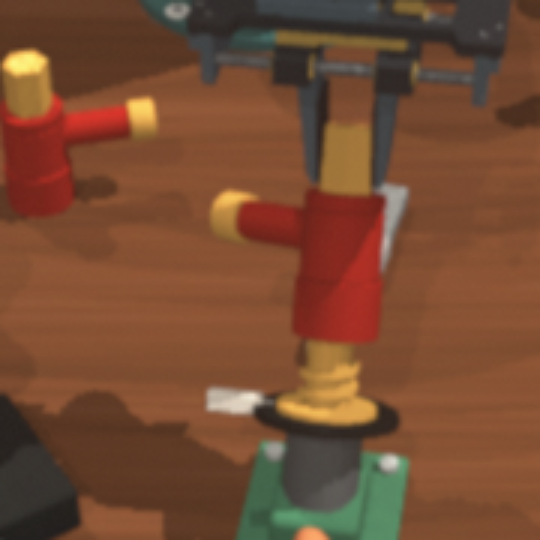

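The mouth is over the stub and the nose is inside, with no contact force. Continuing down the axis.

```bash
python3 -m jog '[[[2.5,-0.4,-4.5],0,0.1],[[5,-0.8,-8.7],0,0.1],[[5,-0.8,-8.7],0,0.1]]';python3 -m jog '[[[2.5,-0.4,-4.5],0,0.1],[[5,-0.8,-8.7],0,0.1],[[5,-0.8,-8.7],0,0.1]]'
```

```text
t: 13.25
tcp_pos: [0.6028, 0.0568, 0.1958]
orientation: [-3.141, -0.001, 2.984]
ft_force: [-0.5, -0.4, -3.9]
opening: 0.0299
finger_force: 45.0
t: 13.62
tcp_pos: [0.6092, 0.0555, 0.1876]
orientation: [-3.141, 0.003, 2.984]
ft_force: [6.4, -6.3, -3.3]
opening: 0.0299
finger_force: 45.0
```

```bash
python3 -m jog '[[[0.5,-0.8,0],0,0.1],[[1,-1,0],0,0.1],[[1,-1,0],0,0.1]]' 12;python3 -m jog '[[[1.5,-0.2,-2.5],0,0.1],[[3,-0.5,-5],0,0.1],[[3,-0.5,-5],0,0.1]]'
```

```text
t: 14.0
tcp_pos: [0.6089, 0.0552, 0.1874]
orientation: [3.142, -0.0, 2.984]
ft_force: [1.7, -2.0, -2.1]
opening: 0.0297
finger_force: 12.0
t: 14.38
tcp_pos: [0.612, 0.0545, 0.1823]
orientation: [-3.142, 0.0, 2.984]
ft_force: [2.6, -1.2, -3.9]
opening: 0.03
finger_force: 12.0
```

```bash
python3 -m jog '[[[1,-0.2,-2],0,0.1],[[2,-0.3,-3.5],0,0.1],[[2,-0.3,-3.5],0,0.1]]';python3 -m jog '[[[1,-0.2,-2],0,0.1],[[2,-0.3,-3.5],0,0.1],[[2,-0.3,-3.5],0,0.1]]'
```

```text
t: 14.75
tcp_pos: [0.614, 0.0543, 0.179]
orientation: [-3.142, 0.0, 2.984]
ft_force: [3.3, -1.7, -1.7]
opening: 0.0302
finger_force: 12.0
t: 15.12
tcp_pos: [0.6157, 0.0541, 0.1763]
orientation: [3.142, -0.001, 2.984]
ft_force: [-5.4, -1.4, 11.7]
opening: 0.0299
finger_force: 12.0
```

```bash
python3 -m jog '[[[0,0,0],0,0.5],[[0,0,0],0,0.8],[[0,0,0],0,1],[[0,0,0],0,1],[[0,0,0],0,1],[[0,0,20],0,1],[[0,0,60],0,1],[[0,0,100],0,1]]'; python3 -m jog '[[[-30,0,20],0,1],[[-80,0,20],0,1],[[-80,0,20],0,1]]'; cat >> h.py <<'E'
O=np.array([.677,.045,.084]); F=ringframe(np.radians(-9))
def fitelbow(cams=("scene","top"),z0=.012,psi0=1.0,zp=.003):
    obs=[]
    for c in cams:
        ctrl.capture(c)
        for l,h,r in(("elbow",0,0),("grip",.111,0),("outlet",.062,.095)):
            for d in ctrl.pinpoint(c,l):
                if np.linalg.norm(d["centre"]-proj(c,O+.1*F[0]))<90: obs.append((c,l,h,r,np.array(d["centre"]),d["confidence"]))
    f=lambda p:np.concatenate([(proj(c,O+(p[0]+h)*F[0]+r*dirp(F,p[1])+p[2]*F[1]+p[3]*F[2])-q) for c,l,h,r,q,w in obs]+[[(p[0]-z0)/.004,p[2]/.003,p[3]/.003]])
    r=min((least_squares(f,[z0,s,0,0],loss="soft_l1") for s in psi0+np.radians([-90,-40,0,40,90,180])),key=lambda r:r.cost)
    print("z",r.x[0].round(4),"psi",np.degrees(r.x[1]).round(1),"off",r.x[2:].round(4)); 
    for o,e in zip(obs,r.fun[:-3].reshape(-1,2)): print(o[0],o[1],round(o[5],2),o[4].round(0),e.round(1))
    return r.x
E
python3 -c "
from h import *
fitelbow(); snap('scene','s7');snap('top','t7')"
```

```text
t: 16.12
tcp_pos: [0.6159, 0.054, 0.2781]
orientation: [3.141, 0.001, 2.984]
ft_force: [1.0, -0.7, 0.5]
opening: 0.0909
finger_force: 0.0
t: 16.5
tcp_pos: [0.5338, 0.054, 0.2971]
orientation: [3.141, 0.001, 2.984]
ft_force: [1.1, 1.2, 0.1]
opening: 0.0913
finger_force: 0.0
z 0.0132 psi 60.9 off [ 0.0004 -0.0034]
scene elbow 0.56 [341. 302.] [ 0.1 -5.1]
scene elbow 0.18 [348. 235.] [-7.7 62.3]
scene grip 0.9 [346. 238.] [-0.9  0.5]
scene grip 0.4 [305. 256.] [ 40.  -17.6]
scene outlet 0.95 [278. 209.] [26.1 47.5]
scene outlet 0.63 [306. 257.] [-2.2 -0.4]
```

```bash
cat > tab.py <<'E'
from h import *
import sys
Oc=np.array([.677,.047,.084]); tot=[]
def pose(psi,z,psi_d=None):
    d=dirp(F,psi); al=np.unwrap([0,0])[0]+np.arctan2(d[1],d[0]); hx=d[:2]/np.linalg.norm(d[:2])
    # hex + barrel-top points
    pts=np.array([Oc+(z+h)*F[0]+.0175*dirp(F,t) for h in np.linspace(.089,.129,9) for t in np.linspace(0,6.2,24)])
    for r in np.arange(.078,.105,.001):
        q=Oc+(z+.062)*F[0]+min(r,.092)*d; C=(Oc+(z+.062)*F[0])[:2]+hx*r*np.linalg.norm(d[:2])
        tz=q[2]-.010
        s=pts[pts[:,2]>tz+.079-.003]
        clr=99 if len(s)==0 else (-(s[:,:2]-C)@hx).max()*-1
        clr=99 if len(s)==0 else (C@hx-(s[:,:2]@hx)).min()-.038
        if clr>.004: break
    return np.r_[C,tz],np.degrees(al),r,clr
if __name__=="__main__":
    last=None
    for p in range(60,-271,-10):
        z=.013-12e-3*(60-p)/360
        t,a,r,c=pose(np.radians(p),z)
        if last is not None:
            while a>last+5:a-=360
        else:
            while a<0:a+=360
        last=a
        q1=np.degrees(np.arctan2(t[1],t[0]))
        print(p,(t*1000).round().astype(int).tolist(),"yaw",round(np.radians(a),2),"q6",round(q1+90-a),"r",round(r*1000),"clr",round(c*1000))
E
python3 tab.py
```

```text
60 [596, -9, 119] yaw 4.09 q6 -145 r 78 clr 6
50 [585, -3, 112] yaw -2.36 q6 225 r 83 clr 4
40 [572, 5, 104] yaw -2.53 q6 235 r 90 clr 5
30 [562, 17, 98] yaw -2.71 q6 247 r 96 clr 5
20 [554, 32, 95] yaw -2.9 q6 259 r 101 clr 5
10 [550, 49, 92] yaw -3.1 q6 273 r 104 clr 4
0 [552, 67, 91] yaw -3.3 q6 286 r 104 clr 3
-10 [556, 84, 92] yaw -3.5 q6 299 r 104 clr 5
-20 [566, 100, 93] yaw -3.7 q6 312 r 101 clr 5
-30 [578, 111, 97] yaw -3.89 q6 324 r 96 clr 5
-40 [592, 119, 102] yaw -4.07 q6 334 r 90 clr 5
-50 [606, 123, 109] yaw -4.24 q6 344 r 83 clr 4
-60 [619, 125, 116] yaw -4.41 q6 354 r 78 clr 5
-70 [631, 129, 122] yaw -4.56 q6 363 r 78 clr 12
-80 [643, 130, 128] yaw -4.72 q6 372 r 78 clr 20
-90 [655, 130, 135] yaw -4.87 q6 380 r 78 clr 34
-100 [666, 126, 141] yaw -5.02 q6 388 r 78 clr 99000
-110 [677, 121, 147] yaw -5.17 q6 397 r 78 clr 99000
-120 [687, 114, 153] yaw -5.33 q6 405 r 78 clr 99000
-130 [695, 105, 159] yaw -5.5 q6 414 r 78 clr 99000
-140 [702, 94, 163] yaw -5.67 q6 423 r 78 clr 99000
-150 [707, 82, 167] yaw -5.85 q6 432 r 78 clr 99000
-160 [710, 69, 169] yaw -6.04 q6 442 r 78 clr 99000
-170 [712, 55, 171] yaw -6.24 q6 452 r 78 clr 99000
-180 [711, 42, 171] yaw -6.44 q6 462 r 78 clr 99000
-190 [708, 28, 170] yaw -6.64 q6 473 r 78 clr 99000
-200 [703, 16, 168] yaw -6.84 q6 483 r 78 clr 99000
-210 [696, 4, 165] yaw -7.03 q6 493 r 78 clr 99000
-220 [688, -5, 161] yaw -7.21 q6 503 r 78 clr 99000
-230 [678, -14, 156] yaw -7.38 q6 512 r 78 clr 99000
-240 [668, -20, 150] yaw -7.55 q6 521 r 78 clr 99000
-250 [656, -24, 143] yaw -7.71 q6 529 r 78 clr 99000
-260 [645, -26, 136] yaw -7.86 q6 538 r 78 clr 99000
-270 [633, -25, 129] yaw -8.01 q6 547 r 78 clr 37
```

```bash
python3 -m jog '[[[10,-15,0],0.17,1],[[20,-30,0],0.34,1],[[35,-45,0],0.51,1],[[48,-56,0],0.68,1],[[59,-66,-20],0.85,1],[[59,-66,-50],1.02,1],[[59,-66,-90],1.1,1],[[59,-66,-110],1.1,1]]';python3 -m jog '[[[0,0,-25],0,1],[[0,0,-50],0,1],[[0,0,-69],0,1],[[0,0,-69],0,1]]'; python3 -c "
from h import *
im=snap('scene','s8');print(ctrl.get_state()['qpos'][5])
cv2.imwrite('pics/z8.png',cv2.resize(im[150:350,220:420],(600,600)))"
```

```text
t: 18.0
tcp_pos: [0.5941, -0.012, 0.1835]
orientation: [3.14, -0.001, -2.2]
ft_force: [0.2, 0.4, -0.6]
opening: 0.091
finger_force: 0.0
t: 18.5
tcp_pos: [0.5944, -0.012, 0.1156]
orientation: [3.14, -0.001, -2.2]
ft_force: [-0.7, -0.5, 0.7]
opening: 0.0912
finger_force: 0.0
-2.5716682972095275
```

View pics/z8.png

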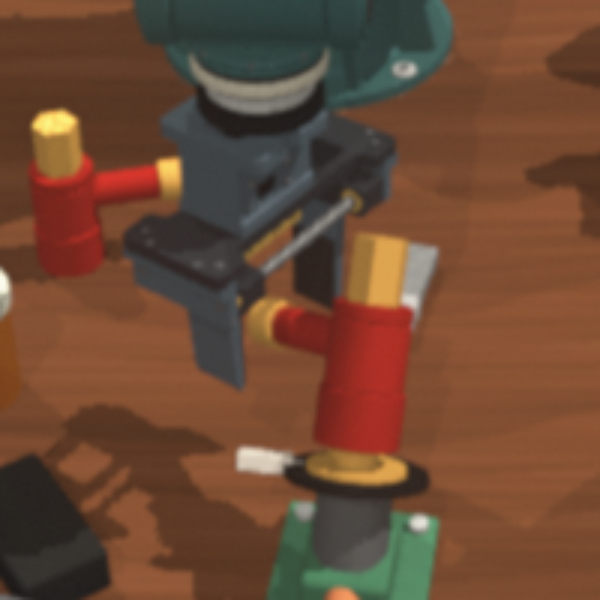

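The fingers straddle the outlet at crop (262,318), and the elbow sits coaxially on the stub just above the shoulder. I'll close to a loose cage and sweep clockwise.

```bash
python3 -m jog '[[[0,0,0],0,0.6],[[0,0,0],0,0.43],[[0,0,0],0,0.43],[[0,0,0],0,0.43],[[0,0,0],0,0.43]]' 30; python3 -m jog '[[[-4,5,-2],-0.08,0.43],[[-9,9,-5],-0.165,0.43],[[-15,13,-9],-0.25,0.43],[[-22,17,-13],-0.335,0.43],[[-27,23,-16],-0.425,0.43],[[-32,29,-19],-0.515,0.43],[[-36,36,-21],-0.61,0.43],[[-40,44,-22],-0.705,0.43]]'
```

```text
t: 19.18
tcp_pos: [0.5949, -0.012, 0.1166]
orientation: [-3.142, -0.0, -2.199]
ft_force: [-0.4, -0.6, -0.6]
opening: 0.0439
finger_force: 0.2
t: 20.18
tcp_pos: [0.5548, 0.0322, 0.0945]
orientation: [-3.142, 0.0, -2.908]
ft_force: [0.5, -0.5, -0.8]
opening: 0.0395
finger_force: 0.3
```

```bash
python3 -c "
from h import *
fitelbow(('scene',),.012,.4)"
```

```text
z 0.0124 psi 157.5 off [-0.0004 -0.0007]
scene elbow 0.7 [338. 299.] [ 1.7 -1.4]
scene grip 0.77 [349. 237.] [-4.8  1.5]
scene outlet 0.94 [328. 255.] [-13.8  16.3]
scene outlet 0.55 [300. 298.] [ 14.5 -26.4]
```

```bash
cat >> h.py <<'E'
def psi(z,cams=("scene",),near=None):
    o=np.array([.677,.047,.084])
    for c in cams:
        ctrl.capture(c)
        for d in ctrl.pinpoint(c,"outlet"):
            q=np.array(d["centre"])
            g=np.arange(-180,180,1.); e=[np.linalg.norm(proj(c,o+(z+.062)*F[0]+.095*dirp(F,np.radians(t)))-q) for t in g]
            i=np.argsort(e)[:1]
            if min(e)<12: print(c,q.round(1),round(d["confidence"],2),"psi",g[i],np.array(e)[i].round(1))
E
python3 -c "
from h import *
psi(.0117)
O2=np.array([.677,.047,.084])
for p in(10,20,30,40): print(p,proj('scene',O2+.074*F[0]+.095*dirp(F,np.radians(p))))"
```

```text
scene [331.4 258.9] 0.9 psi [20.] [3.]
10 [340.0057769  256.22191977]
20 [331.84521427 255.77365441]
30 [323.93612645 255.58154348]
40 [316.46533815 255.65317642]
```

The outlet follows the cage: psi is 20°, as commanded.

```bash
python3 -m jog '[[[-2,8,-1],-0.1,0.43],[[-4,17,-3],-0.2,0.43],[[-3,26,-3],-0.3,0.43],[[-2,35,-4],-0.4,0.43],[[0,44,-3],-0.5,0.43],[[2,52,-3],-0.6,0.43],[[7,60,-2],-0.7,0.43],[[12,68,-2],-0.8,0.43]]'; python3 -c "
from h import *
psi(.0105)"
```

```text
t: 21.48
tcp_pos: [0.567, 0.0999, 0.0925]
orientation: [-3.141, -0.0, 2.577]
ft_force: [-0.7, -0.3, 0.8]
opening: 0.0395
finger_force: 0.5
scene [361.1 260.4] 0.6 psi [-16.] [1.2]
```

```bash
python3 -m jog '[[[6,6,2],-0.095,0.43],[[12,11,4],-0.19,0.43],[[19,15,6],-0.28,0.43],[[26,19,9],-0.37,0.43],[[33,21,12],-0.455,0.43],[[40,23,16],-0.54,0.43],[[46,24,19],-0.625,0.43],[[53,25,23],-0.71,0.43]]'; python3 -m jog '[[[6,2,3],-0.08,0.43],[[12,4,6],-0.15,0.43],[[18,5,9],-0.23,0.43],[[24,5,12],-0.31,0.43],[[30,5,15],-0.39,0.43],[[36,5,19],-0.46,0.43],[[42,3,22],-0.54,0.43],[[47,1,25],-0.61,0.43]]'; python3 -c "
from h import *
psi(.0078)"
```

```text
t: 22.58
tcp_pos: [0.6197, 0.1245, 0.1154]
orientation: [-3.141, -0.0, 1.869]
ft_force: [-1.3, 0.6, 0.3]
opening: 0.0394
finger_force: 0.5
t: 23.58
tcp_pos: [0.6667, 0.1256, 0.1405]
orientation: [-3.141, 0.0, 1.26]
ft_force: [-1.4, 2.5, 1.7]
opening: 0.0397
finger_force: 1.1
scene [393.5 275.2] 0.75 psi [-101.] [1.1]
```

```bash
python3 -m jog '[[[6,-2,3],-0.08,0.43],[[11,-5,6],-0.15,0.43],[[16,-8,9],-0.23,0.43],[[21,-12,12],-0.31,0.43],[[25,-16,15],-0.39,0.43],[[29,-21,18],-0.48,0.43],[[33,-26,20],-0.56,0.43],[[36,-32,22],-0.65,0.43]]'; python3 -m jog '[[[3,-6,2],-0.09,0.43],[[5,-12,4],-0.18,0.43],[[7,-18,5],-0.27,0.43],[[8,-25,6],-0.37,0.43],[[9,-32,7],-0.47,0.43],[[10,-39,8],-0.57,0.43],[[10,-46,8],-0.67,0.43],[[9,-52,8],-0.77,0.43]]'; python3 -c "
from h import *
psi(.005)"
```

```text
t: 24.68
tcp_pos: [0.7027, 0.0937, 0.1624]
orientation: [-3.141, 0.0, 0.61]
ft_force: [-0.9, 0.9, 1.2]
opening: 0.0392
finger_force: 0.7
t: 25.68
tcp_pos: [0.7117, 0.0415, 0.1704]
orientation: [-3.142, -0.0, -0.16]
ft_force: [-0.0, 1.3, 0.3]
opening: 0.0398
finger_force: 0.3
scene [337.2 274.2] 0.64 psi [-179.] [4.8]
```

```bash
python3 -m jog '[[[-1,-7,0],-0.1,0.43],[[-3,-14,-1],-0.2,0.43],[[-5,-20,-2],-0.3,0.43],[[-8,-26,-3],-0.4,0.43],[[-11,-32,-5],-0.5,0.43],[[-15,-38,-6],-0.59,0.43],[[-19,-43,-8],-0.68,0.43],[[-23,-47,-10],-0.77,0.43]]'; python3 -m jog '[[[-5,-5,-3],-0.09,0.43],[[-10,-9,-5],-0.17,0.43],[[-15,-12,-8],-0.25,0.43],[[-20,-15,-11],-0.34,0.43],[[-26,-17,-14],-0.42,0.43],[[-32,-19,-18],-0.49,0.43],[[-32,-19,-18],-0.49,0.43]]'; python3 -c "
from h import *
psi(.003);print(ctrl.get_state()['qpos'][5])
for c in ('scene','top'):
  ctrl.capture(c)
  for l in('mark','outlet','ring'): print(c,l,[(np.round(d['centre'],1),round(d['confidence'],2)) for d in ctrl.pinpoint(c,l)])"
```

```text
t: 26.78
tcp_pos: [0.6886, -0.0051, 0.1603]
orientation: [3.142, -0.0, -0.929]
ft_force: [-0.5, -0.2, -0.3]
opening: 0.0393
finger_force: 0.1
t: 27.65
tcp_pos: [0.6564, -0.024, 0.1422]
orientation: [3.141, 0.0, -1.417]
ft_force: [0.5, -0.1, -0.4]
opening: 0.0394
finger_force: 0.1
scene [287.8 270.4] 0.58 psi [110.] [4.]
2.916186372881214
scene mark [(array([299.8, 297.3]), 0.56)]
scene outlet [(array([287.3, 269.3]), 0.98), (array([442.8, 203.2]), 0.75), (array([231.7, 328.3]), 0.68), (array([279.2, 207.7]), 0.57)]
scene ring [(array([338.3, 301.6]), 0.56)]
top mark [(array([294.3, 191.7]), 0.41)]
top outlet [(array([301.9, 178.6]), 0.64), (array([199. , 323.6]), 0.62)]
top ring [(array([298.6, 177.6]), 0.69)]
```

```bash
python3 -m jog '[[[-4,-1,-3],-0.03,0.43],[[-9,-1,-5],-0.06,0.43],[[-13,-2,-8],-0.08,0.43],[[-13,-2,-8],-0.08,0.43]]'; python3 -m jog '[[[0,0,0],0,0.8],[[0,0,0],0,1],[[0,0,0],0,1],[[0,0,0],0,1],[[0,0,40],0,1],[[0,0,90],0,1],[[0,-50,120],0,1],[[0,-110,120],0.1,1]]';python3 -m jog '[[[-30,-40,0],0.1,1],[[-60,-100,0],0.2,1],[[-90,-150,0],0.3,1],[[-90,-150,0],0.3,1]]'; python3 -c "
from h import *
for i in range(3): 
  psi(.002,('scene','top'))
  for c in ('scene','top'):
    print(c,[(l,[(np.round(d['centre'],1).tolist(),round(d['confidence'],2)) for d in ctrl.pinpoint(c,l)][:3]) for l in('mark','outlet','grip')])
snap('scene','s9');snap('top','t9')"
```

```text
t: 28.65
tcp_pos: [0.6433, -0.0261, 0.1342]
orientation: [3.141, 0.0, -1.502]
ft_force: [0.4, 0.2, 0.4]
opening: 0.0386
finger_force: 0.0
t: 29.65
tcp_pos: [0.6453, -0.1369, 0.2578]
orientation: [-3.137, -0.002, -1.398]
ft_force: [0.2, -0.3, -0.5]
opening: 0.0912
finger_force: 0.0
t: 30.15
tcp_pos: [0.5521, -0.2889, 0.2546]
orientation: [3.141, -0.0, -1.104]
ft_force: [0.4, 0.4, -0.2]
opening: 0.0913
finger_force: 0.0
scene [288.4 265.9] 0.78 psi [99.] [2.4]
top [338.8 182.7] 0.87 psi [102.] [3.5]
scene [('mark', [([300.2, 300.2], 0.87)]), ('outlet', [([288.4, 265.9], 0.78), ([279.4, 208.4], 0.73), ([442.7, 200.6], 0.63)]), ('grip', [([437.1, 166.8], 0.97), ([239.5, 198.5], 0.57), ([348.8, 242.4], 0.55)])]
top [('mark', [([329.0, 180.6], 0.54)]), ('outlet', [([197.9, 322.8], 0.92), ([338.8, 182.7], 0.87), ([356.8, 316.9], 0.83)]), ('grip', [([188.6, 365.7], 0.91), ([294.3, 192.3], 0.89), ([394.4, 305.6], 0.7)])]
scene [289.5 266.6] 0.61 psi [100.] [1.1]
top [337.7 182.6] 0.69 psi [102.] [2.4]
scene [('mark', [([300.8, 300.5], 0.7)]), ('outlet', [([441.9, 205.1], 0.82), ([279.0, 211.9], 0.79), ([289.5, 266.6], 0.61)]), ('grip', [([437.3, 167.1], 0.93), ([237.3, 196.8], 0.76), ([347.6, 243.4], 0.56)])]
top [('mark', [([327.4, 179.7], 0.89), ([380.6, 190.7], 0.56)]), ('outlet', [([357.5, 318.8], 0.96), ([196.2, 323.2], 0.88), ([337.7, 182.6], 0.69)]), ('grip', [([296.7, 188.1], 0.83), ([190.3, 365.9], 0.66), ([396.0, 306.4], 0.58)])]
top [336.2 185. ] 0.84 psi [99.] [0.8]
scene [('mark', [([298.7, 298.5], 0.61)]), ('outlet', [([441.5, 205.1], 0.85), ([277.7, 211.9], 0.6), ([141.2, 333.6], 0.59)]), ('grip', [([438.8, 164.2], 0.91), ([238.1, 194.3], 0.89), ([345.6, 242.4], 0.85)])]
top [('mark', [([328.4, 182.9], 0.58)]), ('outlet', [([336.2, 185.0], 0.84), ([199.4, 321.7], 0.81), ([355.0, 319.7], 0.78)]), ('grip', [([293.8, 189.6], 0.96), ([189.7, 366.9], 0.81), ([397.5, 309.1], 0.74)])]
```

```bash
python3 -c "
from h import *
m,e=tri((299.9,299.7),(328.3,181.1)); o,e2=tri((289,266.3),(337.6,183.4)); print(m,e,o,e2)
O2=np.array([.677,.047,.084])
for p,n in((m,'mark'),(o,'outlet')):
  r=p-O2; print(n,'a',r@F[0],'u',r@F[1],'w',r@F[2],'psi',np.degrees(np.arctan2(r@F[2],r@F[1])))
d=o-m; print('d a,u,w',d@F[0],d@F[1],d@F[2])
t,_=tri((345.5,242.7),(294.9,190)); print('grip',t,[(t-O2)@f for f in F])
"
```

```text
[ 0.66994403 -0.02724267  0.08819965] 0.2978139493064059 [ 0.64662798 -0.0463913   0.15034823] 0.5738727856486114
mark a 0.0013144956357415208 u -0.0061225216043053424 w 0.07443242058236861 psi 94.7023417315672
outlet a 0.06515349180059081 u -0.01984730373704631 w 0.0969927283004443 psi 101.56459983763136
d a,u,w 0.0638389961648493 -0.013724782132740965 0.022560307718075687
grip [0.62172041 0.05513418 0.18544153] [np.float64(0.11578668030752434), np.float64(-0.0023346543311511536), np.float64(0.0006135956531096342)]
```

The outlet is about 6° short (anticlockwise) of the mark, roughly 10 mm. I'll go back and push the cage 6° further.

```bash
python3 -m jog '[[[30,50,0],-0.1,1],[[60,100,0],-0.2,1],[[90,150,0],-0.3,1],[[90,200,0],-0.4,1],[[90,240,0],-0.4,1],[[90,260,0],-0.4,1],[[90,260,-10],-0.4,1],[[90,260,-10],-0.4,1]]';python3 -m jog '[[[0,0,-40],0,1],[[0,0,-80],0,1],[[0,0,-110],0,1],[[0,0,-110],0,0.6],[[0,0,-110],0,0.43],[[0,0,-110],0,0.43],[[0,0,-110],0,0.43],[[0,0,-110],0,0.43]]'
```

```text
t: 32.75
tcp_pos: [0.6434, -0.0269, 0.2434]
orientation: [3.14, 0.0, -1.502]
ft_force: [0.9, -0.0, 0.6]
opening: 0.0907
finger_force: 0.0
t: 33.75
tcp_pos: [0.6441, -0.026, 0.1351]
orientation: [-3.141, -0.0, -1.501]
ft_force: [-0.7, 0.5, -0.1]
opening: 0.0439
finger_force: 0.0
```

```bash
python3 -m jog '[[[-2,0,-1],0,0.43],[[-4,0,-2],0,0.43],[[-6,1,-4],0,0.43],[[-8,1,-5],0,0.43],[[-8,1,-5],0,0.43],[[-8,1,-5],0,0.43]]'; python3 -m jog '[[[0,0,0],0,0.8],[[0,0,0],0,1],[[0,0,0],0,1],[[0,0,0],0,1],[[0,0,40],0,1],[[0,0,90],0,1],[[0,-50,120],0,1],[[0,-110,120],0.1,1]]';python3 -m jog '[[[-30,-40,0],0.1,1],[[-60,-100,0],0.2,1],[[-90,-150,0],0.3,1],[[-90,-150,0],0.3,1]]'; cat > chk.py <<'E'
from h import *
M={}
for i in range(4):
  for c in('scene','top'):
    ctrl.capture(c)
    for l,t in(('mark',O+.074*dirp(F,1.66)),('outlet',O+.064*F[0]+.095*dirp(F,1.68)),('grip',O+.113*F[0]),('ring',O)):
      q=[d['centre'] for d in ctrl.pinpoint(c,l) if np.linalg.norm(d['centre']-proj(c,t))<9]
      if q: M.setdefault((l,c),[]).append(q[0])
X={}
for l in('mark','outlet','grip','ring'):
  if (l,'scene') in M and (l,'top') in M:
    X[l],e=tri(np.median(M[l,'scene'],0),np.median(M[l,'top'],0)); r=X[l]-[.677,.047,.084]; print(l,len(M[l,'scene']),len(M[l,'top']),'a,u,w',[round(r@f,4) for f in F],round(np.degrees(np.arctan2(r@F[2],r@F[1])),1))
E
python3 chk.py
```

```text
t: 34.5
tcp_pos: [0.6358, -0.025, 0.1295]
orientation: [3.141, 0.0, -1.501]
ft_force: [-0.3, 0.1, -1.0]
opening: 0.039
finger_force: 0.0
t: 35.5
tcp_pos: [0.6373, -0.1359, 0.2528]
orientation: [-3.137, -0.002, -1.398]
ft_force: [0.2, -0.7, -0.6]
opening: 0.0912
finger_force: 0.0
t: 36.0
tcp_pos: [0.5441, -0.2879, 0.2496]
orientation: [3.141, -0.0, -1.104]
ft_force: [0.4, 0.4, 0.7]
opening: 0.0914
finger_force: 0.0
mark 4 4 a,u,w [np.float64(0.0076), np.float64(-0.0114), np.float64(0.0749)] 98.7
outlet 4 4 a,u,w [np.float64(0.0676), np.float64(-0.0143), np.float64(0.0993)] 98.2
grip 4 4 a,u,w [np.float64(0.1146), np.float64(-0.0002), np.float64(-0.0007)] -108.9
ring 4 3 a,u,w [np.float64(0.0046), np.float64(-0.0077), np.float64(0.0033)] 156.6
```

```bash
python3 - <<'E'
from h import *
C={}
O2=np.array([.677,.047,.084])
for c in("scene","top"):
    im=cv2.imread(f"pics/{c}0.png"); hsv=cv2.cvtColor(im,cv2.COLOR_BGR2HSV)
    m=cv2.inRange(hsv,(0,0,150),(180,70,255)); u,v=proj(c,O2+.057*dirp(F,1.67)).astype(int)
    k=np.zeros_like(m); k[v-10:v+11,u-16:u+17]=255; m&=k
    n,l,s,ce=cv2.connectedComponentsWithStats(m); j=1+np.argmax(s[1:,4]); 
    pts=cv2.findNonZero((l==j).astype(np.uint8)); vx,vy,x0,y0=cv2.fitLine(pts,2,0,.01,.01).ravel()
    C[c]=ce[j]; print(c,s[j],ce[j].round(1),"line",np.degrees(np.arctan2(vy,vx)))
    for p in(85,90,95,100,105):
        a=proj(c,O2+.040*dirp(F,np.radians(p)));b=proj(c,O2+.074*dirp(F,np.radians(p))); print(p,((a+b)/2).round(1),np.degrees(np.arctan2(*(b-a)[::-1])).round(1))
X,e=tri(C["scene"],C["top"]); r=X-O2; print(e,[round(r@f,4) for f in F],np.degrees(np.arctan2(r@F[2],r@F[1])))
# outlet cap, yellow, now
Y={}
for c in("scene","top"):
    im=snap(c,c+"end"); hsv=cv2.cvtColor(im,cv2.COLOR_BGR2HSV); m=cv2.inRange(hsv,(14,90,90),(35,255,255))
    u,v=proj(c,O2+.065*F[0]+.088*dirp(F,1.68)).astype(int); k=np.zeros_like(m); k[v-10:v+11,u-11:u+12]=255; m&=k
    n,l,s,ce=cv2.connectedComponentsWithStats(m); j=1+np.argmax(s[1:,4]); Y[c]=ce[j]; print(c,(u,v),s[j],ce[j].round(1))
X,e=tri(Y["scene"],Y["top"]); r=X-O2; print(e,[round(r@f,4) for f in F],np.degrees(np.arctan2(r@F[2],r@F[1])))
E
```

```text
scene [299 299  20   9 141] [307.5 302.9] line 1.3156613
85 [309.9 300. ] -172.3
90 [309.3 300.6] -173.6
95 [308.9 301.3] -174.9
100 [308.8 301.9] -176.1
105 [308.9 302.6] -177.4
top [312 177  18   7  95] [321.1 180.2] line 5.5843163
85 [320.4 184.2] 13.5
90 [320.8 182.3] 8.6
95 [321.  180.4] 3.7
100 [321.  178.4] -1.2
105 [320.8 176.4] -6.2
0.5742737845303304 [np.float64(-0.0034), np.float64(-0.0048), np.float64(0.0583)] 94.73204349453583
scene (np.int64(294), np.int64(265)) [289 257  14  18 199] [294.9 265.5]
top (np.int64(332), np.int64(187)) [327 182  11  14 120] [332.  188.1]
0.1809410610129169 [np.float64(0.0654), np.float64(-0.0069), np.float64(0.0873)] 94.53340759642161
```

Colour centroids put the outlet at 94.5° and the pointer at 94.7°. The estimated mouth height is about 2–4 mm, and the arm is clear. Handing in.

```bash
python3 -c "
from plant import ctrl
print(ctrl.job_done())"
```

```text
the job is handed in; nothing more can be done
None
```

I screwed the red elbow onto the stub, released it and handed the job in at about 37 s of the 69 s limit. The outlet measured within about 1° of the white mark and the mouth an estimated 2–4 mm above the shoulder; the hand-in call gave no verdict.

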